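# Clamp the sight-glass cap onto the vacuum vessel

## Robot

A 7-joint arm with a two-finger parallel gripper is mounted at the origin on the work surface. World frame = base frame: x ahead of the robot, y to its left, z up, the work surface at z = 0. Lengths are in m, angles in rad, forces in N, time in s.
With the tool pointing down it reaches from about 0.35 to 0.9 m from the base axis. Payload 19.9 kg.
Tool frame: the origin (TCP) lies midway between the tips of the shut fingers; the grasp point (between the pads) lies 19 mm behind it; z points along the fingers, y is the line along which they close (so a half turn about z gives the same grasp; the last joint's range is limited). The gripper opens to 94 mm and grips with 3 to 60 N. Pads are 16 mm wide; open, the fingers measure 119 mm over their backs; the gripper's body (75 mm by 177 mm) begins 78 mm behind the grasp point.
Start: joints at [-1.313, 0.417, -0.01, 1.614, 0.005, 1.111, -0.053], TCP at [0.184, 0.597, 0.205] pointing down, gripper open.
Joint ranges: [-2.81, 2.81], [-0.39, 2.02], [-1.27, 1.25], [0.06, 2.57], [-1.19, 4.33], [0.19, 2], [-2.82, 2.82]. Speed limits (rad/s): [1.89, 1.89, 2.39, 2.39, 3.01, 3.01, 3.01].

## Interface

Orientations are given as a 3x3 rotation matrix whose columns are the frame's x, y, z axes.
In Python, from station import manip gives the robot as it stands. Calls block until the motion is done:
- manip.reach(position, orientation): joint-space move of the TCP to a pose.
- manip.move_l(position, frame=None, feed=0.15, threshold=None): straight line of the TCP; frame=None keeps the orientation; feed is the mean speed in m/s. With threshold (N) it stops when the force on the tool has changed by that much, and returns True; else False.
- manip.move_j(angles): joint-space move.
- manip.open_gripper() and manip.clamp(f_grip=None): open the fingers fully, or close them until they stop; f_grip is the grip in N (None keeps the last).
- manip.dwell(seconds).
- manip.inverse_kinematics(position, orientation): joint angles nearest the present ones, or None.
- manip.get_image(name): name is "side" or "top"; returns a dict with "img" (420x560x3 uint8, red, green, blue), "vfov" (degrees; the focal length in pixels is half the picture's height over the tangent of half this angle, whatever the lens; pixels are square), "cx", "cy" (the principal point, pixels), "k1" (the pictures are not rectified: a ray, as slopes to the right and down, at radius r is drawn at 1 + k1 r^2 times it, then the intrinsics apply), "cam_to_world" (4x4, takes a point from camera to world coordinates). Camera axes: x right, y down, z forward; pixel columns grow to the right and rows downward; lengths in m; the calibration is good to about 2 mm. A picture is of the moment at which its call begins. There is no depth.
A pose or a line that the arm cannot do raises manip.Unreachable and nothing moves.
- manip.finish_job(): hands the job in; it is judged then, once.
Trained networks look in the newest picture that a camera, given by its name, has taken for a name from the list of things; names that differ only in an ending like _2 or _b are one class to them, and where a whole thing is asked for, a point or a joint stands for the part that bears it (a point fixed in the world has none). Each returns a list of dicts, best first, with "conf" (0 to 1); they miss things now and then, are a little off and sometimes report something else, mostly with a low value. They report only what shows in the picture. A call takes as long as a camera call. They do not tell look-alikes from the thing itself.
- manip.recognise(label, camera): "position" ([x, y, z] in m, in the coordinates of the camera as it stood for that picture, good to about 4 mm: the middle of the surface that is visible of it).
- manip.regions_of(label, camera): "mask" (420x560 bool, what is visible of it).
- manip.spot_point(label, camera): "position" ([x, y, z] in m, in the coordinates of the camera as it stood for that picture, good to about 4 mm: a listed point, or the origin of a listed thing).
Readings, each from a call of its own:
- manip.get_clock(): time.
- manip.get_joint_pos(): joint angles.
- manip.get_dq(): joint speeds.
- manip.get_joint_efforts(): joint torques, N m.
- manip.get_position(): TCP position.
- manip.get_eef_rot(): TCP orientation.
- manip.get_contact_force(): force on the tool from outside, world axes, zero at the start.
- manip.get_ft_torque(): the same for the moment, N m.
- manip.get_grip_width(): opening from 0.0 (shut) to 1.0 (fully open).
- manip.get_grasp_force(): force on a finger pad.
Only numpy, scipy, OpenCV 4.12 (cv2) and the standard library are available. Lean on these libraries where they do the work, as an engineer would, in place of code of your own. Each camera call takes 0.05 s, during which the arm holds its last target. There are 200 camera calls.

## Task

Swing the hinged clamp ring shut by its blue post so that it goes around both flanges, carries the loose sight-glass cap to the middle of the vessel's port and comes up against the rubber pad. Then swing the red-knobbed latch lever over the ring's pin until the ring is drawn up firm, about 8 N at the red knob, without crushing the pad. Leave the latch tight and the cap seated flat, and do not disturb the glassware.

Things in the scene. Friction and masses are not known exactly. Their poses are not given: they have to be found in the camera images.
- vessel: Fixed steel vacuum vessel: foot 170 mm wide, pot 104 mm, neck, 75 mm flange with its top 130 mm up. Origin: on the bench under the port's axis; z up. It carries the aluminium clamp ring (100 mm outside, z = 118 to 142 mm): fixed half on its -y side, swinging half on its +y side, ring hinge at +x, the ring's ends with lugs, pad and latch at -x.
- port (a point): Centre of the top of the vessel's fixed flange, 130 mm up: where the cap's underside centre belongs.
- cap: Loose cap, 300 g: a steel flange 75 mm across and 6 mm thick, neck 42 mm, brass collar 45 mm and a small glass dome, 45 mm high in all. Origin: centre of its underside. It starts lying on the vessel's flange, 6 to 10 mm off-centre towards the swinging half. The shutting ring pushes it to the middle; the ring's upper lip passes over its flange with 1.6 mm to spare.
- ring_hinge (a point): Centre of the ring's upright hinge, 50 mm along the vessel's +x from the port's axis.
- ring_post (a point): Grip height of the blue round upright post (12 mm thick, free length from 142 to 195 mm above the bench; this point is on its axis 182 mm up), a free-turning sleeve on the swinging half; 103 mm from the hinge. Pinch it from above or push it. It goes round the hinge on a level arc; it shuts anticlockwise seen from above.
- ring_half (a joint): Swing of the moving half, rad: 0 is concentric with the port, grows as it opens; starts between 0.5 and 0.9. The hinge is stiff (0.2 N m) and the half stays where it is left. It comes up against the rubber pad somewhere between 0.005 and 0.05 rad (differs every time: feel for it); then the force climbs steeply.
- ring_pin (a point): Upright steel pin, 8 mm thick, on the lug of the swinging half, 142 to 170 mm above the bench; this point is on its axis 152 mm up. The latch hook passes outside it and draws it towards the latch pivot.
- seal_pad: Holder of the black rubber pad between the two lugs, fixed to the vessel and with the vessel's origin and axes (the pad is at x = -58, z = 130 mm in them). How far the pad stands out of the holder differs by 5 mm from run to run and is not told. The pad works squeezed with 18 to 55 N; more crushes it.
- latch_pivot (a point): Upright pivot of the latch lever, on the fixed half's lug, 152 mm above the bench, at x = -84, y = -16 mm of the vessel. At latch 0 the knob lies 294 degrees anticlockwise from the vessel's +x as seen from here.
- latch_knob (a point): Grip height of the red round upright knob (12 mm thick, free from 157 to 206 mm above the bench; this point is on its axis 186 mm up), a free-turning sleeve on the latch lever, 70 mm from the pivot. It goes round the pivot on a level arc; the latch shuts clockwise seen from above.
- latch (a joint): Latch lever, rad: 0 fully open, grows as it shuts; starts at 0 to 0.3, travel ends at 2.75. The hook passes over the pin of the shut ring at 0.6 to 1.0; being a spiral (5.5 mm per rad) it comes up firm in 1.1 to 2.6, depending on the pad, and stays where left. Push at the knob, square to the lever: free about 1 N; 8 N is firm (30 N on the pad), under 5 loose, over 12 crushes.
- flask: Bystander: small stoppered glass volumetric flask, 66 mm across, 137 mm high, standing on the bench; origin under its centre.
- beaker: Bystander: glass beaker, 72 mm across, 85 mm high; origin under its centre.
- reagent: Bystander: brown reagent jar, 60 mm across, 120 mm high; origin under its centre.
Mind the look-alikes: they are no part of the job. There is more than one size of the cap; the job needs the middle-sized.

How it is judged:
On the way, in this order (a step that is already met when the one before it is completed fails the run):
1. the ring is swung shut around both flanges and has carried the cap to the middle (value of joint ring_half below 0.085 rad and horizontal distance between cap and port below 0.005 m), for 0.2 s.
2. the latch is over the pin and drawn tight (value of joint latch above 1 rad and contact force between seal_pad and ring_half above 18 N), for 0.2 s.
At the end, for the whole second after the job is handed in: The ring is shut (under 0.07 rad) around both flanges, the cap lies flat and at rest within 5 mm of the port's axis, the latch is hooked over the pin (lever past 1.0 rad, at least 8 N between hook and pin) and holds the ring squeezed on the pad with at least 18 N after the robot has let go (all of step 2 and contact force between latch and ring_half above 8 N and value of joint ring_half below 0.07 rad and horizontal distance between cap and port below 0.005 m and z of cap in the frame of port below 0.003 m and angle between cap's own z axis and vertical below 0.06 rad and linear speed of cap below 0.02 m/s); the robot touches nothing.
It fails at once if the rubber pad is crushed (squeezed with more than 55 N) (contact force between seal_pad and ring_half above 55 N).
It fails at once if the cap is tipped or lifted off the flange (angle between cap's own z axis and vertical above 0.2 rad or z of cap in the frame of port above 0.01 m).
It fails at once if the glassware is disturbed (moved more than 15 mm) (distance of any of flask, beaker, reagent from where it was at the start of the episode above 0.015 m).
It also fails if it takes over 72 s, if anything falls off the work surface, if the arm or the gripper's body presses on something with over 40 N, if the wrist force passes 120 N, or if a joint passes its speed limit or range.

## Working session

There is one attempt and no reset: what is moved stays moved. The work goes in short steps, each a Python script; the robot and the scene stay as the last script left them, time stands still between calls to the robot, and variables do not carry over. Pictures are saved under pics/ and viewed, at most 10 in all, crops included, and the job is handed in when it is done.

```bash
ls; mkdir -p pics; cat > h.py <<'E'
import numpy as np, cv2
from station import manip
def shot(cam,fn=None):
    im=manip.get_image(cam)
    if fn: cv2.imwrite('pics/'+fn,im['img'][:,:,::-1])
    return im
def w(im,p): return (im['cam_to_world']@np.r_[p,1])[:3]
def px(im,P):
    c=np.linalg.inv(im['cam_to_world'])@np.r_[P,1]; s=c[:2]/c[2]; f=210/np.tan(np.radians(im['vfov'])/2)
    return f*s*(1+im['k1']*(s@s))+[im['cx'],im['cy']]
E
python3 - <<'E'
from h import *
np.set_printoptions(precision=4,suppress=True)
for cam in ('top','side'):
    im=shot(cam,cam+'0.png'); print(cam,im['vfov'],im['k1'],im['cam_to_world'])
    for l in ['vessel','port','cap','ring_hinge','ring_post','ring_pin','latch_pivot','latch_knob','flask','beaker','reagent']:
        for d in manip.spot_point(l,cam)[:4]:
            P=w(im,d['position']); print(l,round(d['conf'],2),P,px(im,P).round())
print(manip.get_clock())
E
```

```text
pics
top 48.62925049773036 -0.03438822988301184 [[-0.01   -0.981   0.1939  0.4535]
 [-0.9999  0.0116  0.0073  0.0279]
 [-0.0094 -0.1938 -0.981   1.188 ]
 [ 0.      0.      0.      1.    ]]
vessel 0.76 [ 0.5939 -0.0343 -0.001 ] [308. 247.]
cap 0.98 [ 0.5959 -0.0266  0.1344] [308. 239.]
cap 0.7 [ 0.5195  0.1258 -0.0003] [246. 276.]
cap 0.6 [ 0.7831 -0.0052  0.0034] [296. 175.]
ring_hinge 0.63 [ 0.6425 -0.0335  0.1306] [310. 219.]
ring_post 0.69 [0.5983 0.0651 0.182 ] [267. 235.]
ring_pin 0.87 [0.5328 0.0518 0.162 ] [273. 266.]
latch_pivot 0.75 [ 0.5085 -0.0459  0.1556] [318. 277.]
latch_knob 0.59 [ 0.531  -0.1115  0.1867] [349. 265.]
flask 0.96 [0.693  0.1652 0.004 ] [231. 209.]
beaker 0.72 [0.601 0.062 0.183] [268. 234.]
beaker 0.58 [ 0.5644 -0.2369 -0.0009] [388. 257.]
reagent 0.67 [ 0.6812 -0.2063  0.0032] [374. 212.]
reagent 0.4 [0.5306 0.0492 0.1586] [275. 267.]
side 43.6302755623603 -0.19185849491055068 [[ 0.9016 -0.3382  0.2698  0.3034]
 [-0.4323 -0.6783  0.5941 -0.7144]
 [-0.0179 -0.6523 -0.7578  1.0874]
 [ 0.      0.      0.      1.    ]]
vessel 0.84 [ 0.5974 -0.0308  0.0053] [283. 259.]
port 0.68 [ 0.5927 -0.0346  0.1302] [281. 230.]
cap 0.74 [ 0.5949 -0.0236  0.1277] [280. 227.]
cap 0.66 [ 0.7769 -0.0047  0.0025] [341. 227.]
cap 0.58 [0.5182 0.1228 0.0011] [231. 228.]
ring_hinge 0.97 [ 0.6489 -0.0314  0.1293] [302. 221.]
ring_post 0.92 [0.6014 0.0682 0.1842] [265. 184.]
ring_pin 0.68 [0.5377 0.0454 0.154 ] [245. 208.]
latch_pivot 0.64 [ 0.5084 -0.0418  0.1506] [248. 240.]
latch_knob 0.68 [ 0.5276 -0.1154  0.1884] [268. 252.]
flask 0.9 [ 0.6912  0.1613 -0.0026] [284. 197.]
beaker 0.96 [ 0.566  -0.2335  0.0017] [309. 331.]
reagent 0.62 [ 0.6799 -0.1982  0.0005] [345. 300.]
1.2
```

View pics/top0.png

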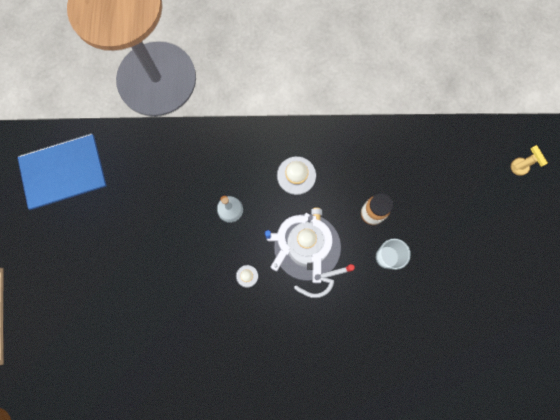

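View pics/side0.png

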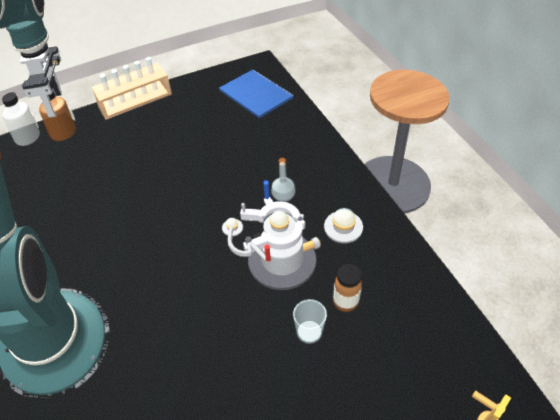

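The top view shows the vessel at about (308,245), the blue post at (267,235), the red knob at (350,267) and the spare caps at (246,276) and (296,175). The side view agrees: post at (266,188), knob at (267,252). Next I'll triangulate the coloured posts, fit the vessel pose and grasp the blue post.

```bash
cat >> h.py <<'E'
from scipy.optimize import least_squares
def ray(im,uv):
    f=210/np.tan(np.radians(im['vfov'])/2); K=np.array([[f,0,im['cx']],[0,f,im['cy']],[0,0,1.]])
    s=cv2.undistortPoints(np.array([[uv]],float),K,np.array([im['k1'],0,0,0.]))[0,0]
    d=im['cam_to_world'][:3,:3]@np.r_[s,1]; return im['cam_to_world'][:3,3],d/np.linalg.norm(d)
def tri(rs):
    A=sum(np.eye(3)-np.outer(d,d) for o,d in rs); b=sum((np.eye(3)-np.outer(d,d))@o for o,d in rs)
    return np.linalg.solve(A,b)
def blob(im,col,uv,r=14):
    g=im['img'].astype(int); o=[c for c in range(3) if c!=col]
    m=g[:,:,col]-g[:,:,o].max(2)>50
    yy,xx=np.nonzero(m); k=np.hypot(xx-uv[0],yy-uv[1])<r
    return np.array([xx[k].mean(),yy[k].mean()]),k.sum()
def down(yaw):  # tool pointing down, closing axis (y) at angle yaw
    c,s=np.cos(yaw),np.sin(yaw); y=np.array([c,s,0]); z=np.array([0,0,-1.]); return np.c_[np.cross(y,z),y,z]
E
python3 - <<'E'
from h import *
np.set_printoptions(precision=4,suppress=True)
ims={c:shot(c) for c in('top','side')}
S={}
for c,im in ims.items():
    for l in ['port','vessel','ring_hinge','latch_pivot','ring_pin']:
        for d in manip.spot_point(l,c)[:1]: S.setdefault(l,[]).append(w(im,d['position'])); 
old={'port':[[.5927,-.0346]],'vessel':[[.5939,-.0343],[.5974,-.0308]],'ring_hinge':[[.6425,-.0335],[.6489,-.0314]],'latch_pivot':[[.5085,-.0459],[.5084,-.0418]]}
for l in S: print(l,np.array(S[l]))
bl=tri([ray(ims['top'],blob(ims['top'],2,(267,235))[0]),ray(ims['side'],blob(ims['side'],2,(266,188))[0])])
rd=tri([ray(ims['top'],blob(ims['top'],0,(350,267))[0]),ray(ims['side'],blob(ims['side'],0,(267,252))[0])])
print('blue',bl,'red',rd,[blob(ims[c],k,u) for c,k,u in(('top',2,(267,235)),('side',2,(266,188)),('top',0,(350,267)),('side',0,(267,252)))])
loc={'port':(0,0),'vessel':(0,0),'ring_hinge':(.05,0),'latch_pivot':(-.084,-.016)}
def T(q,p): c,s=np.cos(q[2]),np.sin(q[2]); return q[:2]+np.array([[c,-s],[s,c]])@p
def res(q):
    r=[]
    for l,p in loc.items():
        for o in S.get(l,[])+[np.array(v) for v in old[l]]: r+=list((o[:2]-T(q,p))/.004)
    r+=[(np.hypot(*(bl[:2]-T(q,(.05,0))))-.103)/.002,(np.hypot(*(rd[:2]-T(q,(-.084,-.016))))-.070)/.002]
    return np.array(r)
s=least_squares(res,[.595,-.033,0],loss='soft_l1'); q=s.x
print('pose',q,'res',res(q)[-2:],'std',np.sqrt(np.diag(np.linalg.inv(s.jac.T@s.jac))))
print('hinge',T(q,(.05,0)),'pivot',T(q,(-.084,-.016)))
v=rd[:2]-T(q,(-.084,-.016)); print('latch',np.radians(294)+q[2]-np.arctan2(v[1],v[0])%(2*np.pi))
v=bl[:2]-T(q,(.05,0)); print('post ang',np.degrees(np.arctan2(v[1],v[0])-q[2]))
E
```

```text
port [[ 0.5935 -0.0314  0.1299]
 [ 0.5912 -0.0318  0.1305]]
ring_hinge [[ 0.6399 -0.0332  0.1338]
 [ 0.645  -0.0319  0.133 ]]
latch_pivot [[ 0.506  -0.0434  0.153 ]
 [ 0.5078 -0.0424  0.1495]]
ring_pin [[0.5321 0.0505 0.1549]
 [0.5393 0.0492 0.1539]]
vessel [[ 0.5962 -0.0337  0.0025]]
blue [0.6028 0.0649 0.1709] red [ 0.5259 -0.1129  0.1856] [(array([267.2973, 233.5676]), np.int64(37)), (array([266.0349, 188.4419]), np.int64(86)), (array([349.9808, 267.3654]), np.int64(52)), (array([267.0682, 251.9091]), np.int64(88))]
pose [ 0.5932 -0.031  -0.0284] res [1.1883 0.2013] std [0.0012 0.0011 0.0174]
hinge [ 0.6432 -0.0325] pivot [ 0.5088 -0.0446]
latch 0.14497882237758475
post ang 114.1538176416305
```

```bash
python3 - <<'E'
from h import *
np.set_printoptions(precision=3,suppress=True)
print(manip.get_eef_rot())
P=np.array([.6025,.0645]);H=np.array([.6432,-.0325])
a=np.arctan2(*(P-H)[::-1])
best=None
for y in (a+np.pi/2,a-np.pi/2):
    js=[manip.inverse_kinematics([*P,.28],down(y)),manip.inverse_kinematics([.54,.03,.172],down(y+.7))]
    print(y,js)
    if all(j is not None for j in js):
        c=max(abs(j[6]) for j in js)
        if best is None or c<best[0]: best=(c,y)
y=best[1]
manip.move_l([.184,.597,.30]) 
manip.reach([*P,.28],down(y))
t=manip.get_clock(); manip.move_l([*P,.172],feed=.12); print(manip.get_contact_force())
manip.clamp(15); print(t,manip.get_clock(),manip.get_contact_force(),manip.get_grip_width(),manip.get_grasp_force(),manip.get_position(),y)
t=manip.get_clock();manip.dwell(.05);print(manip.get_clock()-t)
E
```

```text
[[-0.956  0.294  0.   ]
 [ 0.294  0.956 -0.   ]
 [-0.    -0.    -1.   ]]
3.538870057014729 [array([-0.913,  0.515,  1.085,  1.597, -0.467,  1.315, -2.505]), array([-0.938,  0.512,  1.087,  1.884, -0.519,  1.064, -1.684])]
0.3972774034249358 [array([-0.626,  0.371,  0.62 ,  1.589, -0.223,  1.254,  0.429]), array([-0.55 ,  0.337,  0.534,  1.873, -0.203,  0.985,  1.17 ])]
[0.051 0.63  1.286]
4.9917 7.275 [ 0.313  0.277 -1.218] 0.11922543544054447 14.999818056821823 [0.602 0.064 0.172] 0.3972774034249358
0.04999999999999982
```

```bash
cat > swing.py <<'E'
from h import *
H=np.array([.6432,-.0325])
def ft(a):
    f=manip.get_contact_force(); return f[0]*np.sin(a)-f[1]*np.cos(a), f[0]*np.cos(a)+f[1]*np.sin(a), f[2]   # resisting tangential, radial, z
def swing(total,da,stop,feed,th=None,yoff=None):
    p=manip.get_position(); r=p[:2]-H; R=np.hypot(*r); a0=a=np.arctan2(r[1],r[0]); Rm=manip.get_eef_rot(); y0=np.arctan2(Rm[1,1],Rm[0,1])
    log=[]; 
    for i in range(int(round(total/da))):
        a=a0+(i+1)*da
        hit=manip.move_l([H[0]+R*np.cos(a),H[1]+R*np.sin(a),p[2]],down(y0+a-a0),feed=feed,threshold=th)
        f=ft(a); log.append((round(np.degrees(a),1),*np.round(f,1)))
        if hit or f[0]>stop: log.append(('stop',hit)); break
    print(R,*log,manip.get_clock(),sep='\n')
E
python3 - <<'E'
from swing import *
swing(.40,.05,8,.06,8)
im=shot('top','t1.png'); cv2.imwrite('pics/t1c.png',cv2.resize(im['img'][180:320,210:410,::-1],(800,560),interpolation=cv2.INTER_CUBIC))
for l in('ring_pin','cap'): print([(d['conf'],w(im,d['position'])) for d in manip.spot_point(l,'top')])
E
```

```text
0.1051911888743512
(np.float64(115.6), np.float64(-1.6), np.float64(0.6), np.float64(0.5))
(np.float64(118.5), np.float64(-2.2), np.float64(0.1), np.float64(0.6))
(np.float64(121.4), np.float64(-1.2), np.float64(1.0), np.float64(-0.4))
(np.float64(124.2), np.float64(-1.4), np.float64(0.6), np.float64(-0.2))
(np.float64(127.1), np.float64(-1.6), np.float64(0.7), np.float64(0.7))
(np.float64(130.0), np.float64(-1.6), np.float64(2.0), np.float64(0.9))
(np.float64(132.8), np.float64(-2.1), np.float64(1.1), np.float64(0.4))
(np.float64(135.7), np.float64(-1.4), np.float64(1.3), np.float64(0.9))
9.325
[]
[(0.77, array([ 0.78201579, -0.00483391,  0.00100277])), (0.62, array([ 0.59780631, -0.02750482,  0.12914997])), (0.61, array([ 0.52859695, -0.10860207,  0.19081026])), (0.23, array([ 0.64156671, -0.03356534,  0.13174171]))]
```

View pics/t1c.png

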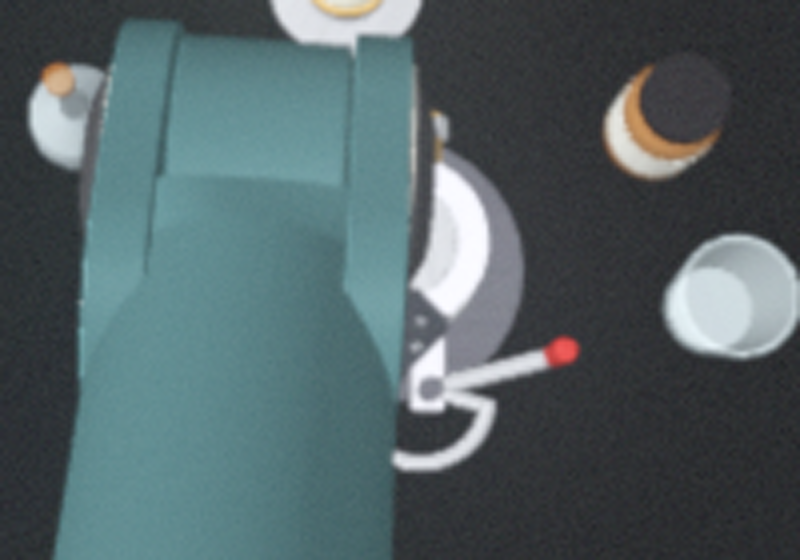

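The view is mostly hidden by the arm, but the latch at crop (430,390)/(565,350) is untouched. The force reading has its sign reversed, so I'll use its magnitude and continue in finer steps.

```bash
sed -i 's/if hit or f\[0\]>stop/if hit or abs(f[0])>stop/' swing.py; python3 - <<'E'
from swing import *
swing(.5,.01,7,.03,6)
im=shot('side','s2.png'); cv2.imwrite('pics/s2c.png',cv2.resize(im['img'][140:300,200:400,::-1],(800,640))[:600])
for l in('ring_pin','cap','ring_post'): print([(d['conf'],w(im,d['position'])) for d in manip.spot_point(l,'side')][:3])
E
```

```text
0.10522453608212777
(np.float64(136.2), np.float64(2.4), np.float64(0.8), np.float64(-0.9))
(np.float64(136.8), np.float64(3.2), np.float64(2.5), np.float64(-1.2))
(np.float64(137.4), np.float64(2.9), np.float64(3.0), np.float64(-0.8))
(np.float64(138.0), np.float64(2.0), np.float64(1.7), np.float64(-0.6))
(np.float64(138.5), np.float64(2.2), np.float64(3.2), np.float64(0.3))
(np.float64(139.1), np.float64(2.0), np.float64(1.8), np.float64(1.3))
(np.float64(139.7), np.float64(2.6), np.float64(2.1), np.float64(1.0))
(np.float64(140.3), np.float64(1.8), np.float64(2.4), np.float64(1.2))
(np.float64(140.8), np.float64(2.3), np.float64(1.8), np.float64(-0.5))
(np.float64(141.4), np.float64(2.3), np.float64(2.4), np.float64(1.0))
(np.float64(142.0), np.float64(2.5), np.float64(2.7), np.float64(0.2))
(np.float64(142.5), np.float64(2.7), np.float64(3.1), np.float64(1.3))
(np.float64(143.1), np.float64(6.1), np.float64(1.2), np.float64(-1.6))
(np.float64(143.7), np.float64(11.3), np.float64(1.0), np.float64(-3.7))
('stop', False)
12.975
[(0.84, array([ 0.51393921, -0.01667447,  0.15088424])), (0.38, array([ 0.64473005, -0.03340916,  0.13128818]))]
[(0.89, array([ 0.77719611, -0.00370351,  0.00181993])), (0.66, array([ 0.59176725, -0.02960435,  0.1316428 ])), (0.58, array([0.51794669, 0.1262872 , 0.00059701]))]
[(0.68, array([0.55985829, 0.03503304, 0.18138458]))]
```

View pics/s2c.png

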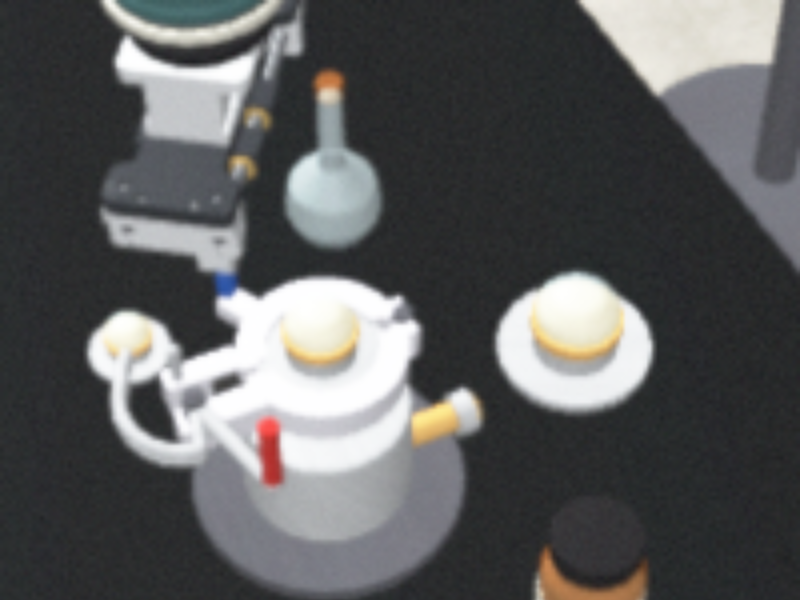

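The ring is shut against the pad: the force climbs steeply from 142.5°. The cap dome sits in the middle at crop (320,330) and the pin is beside the pad at (170,360). Release and go for the red knob.

```bash
python3 - <<'E'
from h import *
np.set_printoptions(precision=4,suppress=True)
manip.dwell(.3); manip.open_gripper(); p=manip.get_position(); manip.move_l([p[0],p[1],.29],feed=.2)
V=np.array([.5088,-.0446]); K=np.array([.5259,-.1129]); a=np.arctan2(*(K-V)[::-1]); y=a+np.pi/2
print('yaw',y,manip.inverse_kinematics([*K,.28],down(y)),manip.inverse_kinematics([*(V+.07*np.array([np.cos(a-2.4),np.sin(a-2.4)])),.176],down(y-2.4)))
manip.reach([*K,.28],down(y))
im=shot('side'); im2=manip.spot_point('latch_knob','side'); print([(d['conf'],w(im,d['position'])) for d in im2][:2])
print('cap',[w(im,d['position']) for d in manip.spot_point('cap','side')][:3],'pin',[w(im,d['position']) for d in manip.spot_point('ring_pin','side')][:2], 'red',blob(im,0,(267,252)))
print(manip.get_contact_force(),manip.get_clock())
E
```

```text
yaw 0.24532313434989095 [-0.4489  0.2353  0.7166  1.7572 -0.1644  1.2101  0.5577] [-0.9639  0.2228  1.0292  2.0847 -0.2343  0.9538 -1.9633]
[(0.74, array([ 0.5276, -0.1116,  0.1884]))]
cap [array([ 0.5939, -0.0307,  0.1315]), array([ 0.5151,  0.123 , -0.0025]), array([ 0.7807, -0.0032,  0.0016])] pin [array([ 0.5117, -0.0172,  0.1495])] red (array([267.125 , 252.0455]), np.int64(88))
[-0.4431 -0.1053 -0.0189] 16.3667
```

```bash
cat > latch.py <<'E'
from h import *
V=np.array([.5088,-.0446]); K0=np.array([.5259,-.1129]); A0=np.arctan2(*(K0-V)[::-1]); L0=.145
def force(L,n=1):
    a=A0-(L-L0); fs=[]
    for _ in range(n):
        fs.append(manip.get_contact_force()); 
        if n>1: manip.dwell(.03)
    f=np.mean(fs,0); return [round(v,1) for v in (f[0]*-np.sin(a)+f[1]*np.cos(a), f[0]*np.cos(a)+f[1]*np.sin(a), f[2])]
def go(L,R,feed,th=None,z=.176):
    a=A0-(L-L0); return manip.move_l([V[0]+R*np.cos(a),V[1]+R*np.sin(a),z],down(A0+np.pi/2-(L-L0)),feed=feed,threshold=th)
E
python3 - <<'E'
from latch import *
manip.move_l([*K0,.176],feed=.12); manip.clamp(20); print(manip.get_grip_width(),manip.get_grasp_force(),manip.get_contact_force())
for L in np.arange(.25,.96,.1):
    hit=go(L,.0705,.06,6); f=force(L); print(round(L,2),f,hit)
    if hit or abs(f[0])>6: break
im=shot('side','s3.png'); cv2.imwrite('pics/s3c.png',cv2.resize(im['img'][160:300,200:380,::-1],(720,560)))
print(manip.get_clock())
E
```

```text
0.11961972396950982 20.00002294778824 [-0.60691275 -0.01534916  0.06829484]
0.25 [np.float64(-1.8), np.float64(1.7), np.float64(0.4)] False
0.35 [np.float64(-0.3), np.float64(1.0), np.float64(-0.1)] False
0.45 [np.float64(-1.7), np.float64(2.5), np.float64(-1.2)] False
0.55 [np.float64(-0.6), np.float64(2.7), np.float64(-0.2)] False
0.65 [np.float64(-1.6), np.float64(3.6), np.float64(-1.0)] False
0.75 [np.float64(-1.9), np.float64(3.5), np.float64(-0.3)] False
0.85 [np.float64(-1.0), np.float64(5.0), np.float64(0.1)] False
0.95 [np.float64(-1.4), np.float64(5.8), np.float64(0.8)] False
20.8083
```

View pics/s3c.png

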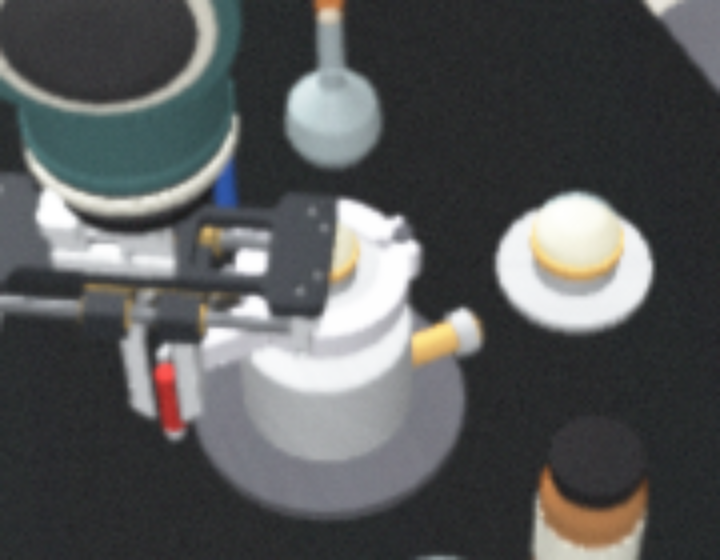

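The knob is pinched and following; the dome still shows in the middle. The radial force is growing, so I'll adapt the radius as I go and keep tightening.

```bash
cat >> latch.py <<'E'
def run(L,R,dL,Lmax,stop,feed,th=5):
    while L+dL<=Lmax+1e-6:
        L+=dL; hit=go(L,R,feed,th); f0=force(L); f=force(L,3); R+=np.clip(.0002*f[1],-.0006,.0006)
        print(round(L,3),round(R,4),f0[0],*f,hit)
        if hit or max(f0[0],f[0])>stop: break
    print('t',manip.get_clock()); return L,R
E
python3 - <<'E'
from latch import *
run(.95,.0715,.06,2.0,3.5,.04)
E
```

```text
1.01 0.071 -0.1 -0.2 -2.4 5.0 True
t 21.1167
```

```bash
python3 - <<'E'
from latch import *
run(.97,.0712,.05,2.0,3.5,.04,8)
E
```

```text
1.02 0.0709 0.7 1.2 -1.3 -0.3 False
1.07 0.0712 -1.7 -1.4 1.5 1.6 False
1.12 0.0712 -1.4 -1.4 -0.3 -0.0 False
1.17 0.0712 -1.7 -1.5 -0.1 0.0 False
1.22 0.0712 -0.3 -0.6 0.2 -0.3 False
1.27 0.0711 -0.6 -0.6 -0.4 -0.9 False
1.32 0.0712 -0.1 -0.8 0.4 -0.3 False
1.37 0.0713 -0.5 -0.6 0.4 -1.1 False
1.42 0.0714 0.1 -0.6 0.4 -1.6 False
1.47 0.0712 0.3 -0.2 -0.6 -1.5 False
1.52 0.0713 -0.5 -0.5 0.2 -1.6 False
1.57 0.0713 0.4 -0.3 0.3 -1.8 False
1.62 0.0713 -0.9 -0.3 -0.1 -2.2 False
1.67 0.0712 0.1 -0.3 -0.4 -1.8 False
1.72 0.0713 0.1 -0.7 0.3 -1.5 False
1.77 0.0713 -0.5 -0.3 0.1 -1.6 False
1.82 0.0712 -0.8 -0.5 -0.6 -1.8 False
1.87 0.0714 -1.1 -1.0 0.9 -1.3 False
1.92 0.0714 -0.6 -0.4 0.1 -1.8 False
1.97 0.0712 -0.7 -0.4 -0.8 -2.2 False
t 28.1167
```

```bash
python3 - <<'E'
from latch import *
L,R=run(1.97,.0712,.025,2.15,4,.015,8)
im=shot('top','t4.png'); cv2.imwrite('pics/t4c.png',cv2.resize(im['img'][180:320,230:410,::-1],(720,560),interpolation=cv2.INTER_CUBIC))
print(manip.get_position())
E
```

```text
1.995 0.0713 0.7 0.4 0.3 -1.0 False
2.02 0.0714 0.0 0.1 0.7 -1.7 False
2.045 0.0712 0.3 0.5 -0.9 -2.3 False
2.07 0.0713 0.8 0.8 0.5 -0.7 False
2.095 0.0713 0.5 0.9 -0.2 -1.7 False
2.12 0.0715 2.0 1.5 0.9 -1.3 False
2.145 0.0714 3.0 2.7 -0.5 -2.6 False
t 30.6833
[ 0.43857754 -0.0315903   0.17600379]
```

View pics/t4c.png

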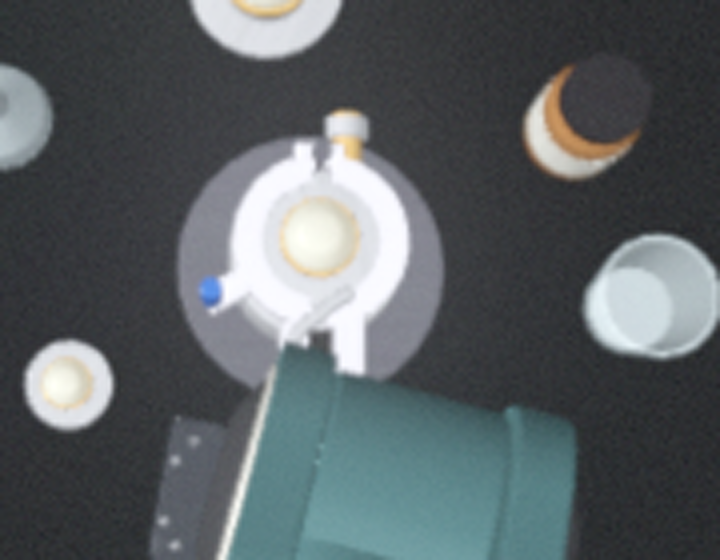

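The ring is shut and the dome is centred at crop (320,237). The hook shows at (325,310) around the pin, and the push force has begun to rise. I'll go on in fine steps to 8 N.

```bash
python3 - <<'E'
from latch import *
L,R=run(2.145,.0714,.02,2.7,7.2,.015,8)
print(manip.get_position())
E
```

```text
2.165 0.0713 2.4 3.2 -0.5 -2.8 False
2.185 0.0714 4.0 3.6 0.4 -2.0 False
2.205 0.0714 4.0 4.1 0.3 -2.0 False
2.225 0.0714 4.3 4.9 -0.1 -2.4 False
2.245 0.0715 4.3 5.2 0.3 -2.9 False
2.265 0.0713 5.6 4.7 -0.8 -3.5 False
2.285 0.0714 7.0 6.5 0.4 -2.4 False
2.305 0.0714 7.5 7.8 0.0 -1.8 False
t 33.5333
[ 0.44127445 -0.02093619  0.17593916]
```

```bash
python3 - <<'E'
from latch import *
np.set_printoptions(precision=4,suppress=True)
p=manip.get_position(); manip.open_gripper(); print(manip.get_contact_force()); manip.move_l([p[0],p[1],.30],feed=.2)
q=p-[0.04,0,0]; 
try: manip.move_l([.40,-.16,.33],feed=.25)
except manip.Unreachable as e: print(e)
manip.dwell(.5)
ims={c:shot(c) for c in('top','side')}
for c,im in ims.items():
    for l in('latch_knob','cap','ring_pin','flask','beaker','reagent'): print(c,l,[(round(d['conf'],2),w(im,d['position'])) for d in manip.spot_point(l,c)][:2])
cv2.imwrite('pics/t5c.png',np.hstack([cv2.resize(im['img'][v:v+100,u:u+100,::-1],(400,400),interpolation=cv2.INTER_CUBIC) for im,u,v in((ims['top'],250,200),(ims['side'],215,170))]))
P=np.r_[p[:2],.18]; print('knob expected',P,px(ims['top'],P),px(ims['side'],P),[blob(ims[c],0,px(ims[c],P),18) for c in ims],manip.get_clock())
E
```

```text
[-0.5261  1.1485  0.1312]
top latch_knob [(0.72, array([ 0.4469, -0.0176,  0.1867]))]
top cap [(0.89, array([ 0.5957, -0.035 ,  0.1318])), (0.88, array([ 0.5199,  0.1266, -0.0038]))]
top ring_pin [(0.97, array([ 0.5094, -0.0118,  0.1586]))]
top flask [(0.85, array([0.693 , 0.1654, 0.0025])), (0.34, array([ 0.5041, -0.0116,  0.1586]))]
top beaker [(0.79, array([ 0.5642, -0.2356, -0.    ]))]
top reagent [(0.74, array([ 0.6779, -0.2057,  0.0025]))]
side latch_knob [(0.55, array([ 0.4451, -0.0203,  0.1858]))]
side cap [(0.98, array([ 0.5921, -0.0282,  0.1321])), (0.77, array([ 0.7792, -0.003 , -0.001 ]))]
side ring_pin [(0.78, array([ 0.5128, -0.0168,  0.1514])), (0.7, array([ 0.4457, -0.0214,  0.1858]))]
side flask [(0.62, array([ 0.6921,  0.1635, -0.0013])), (0.33, array([ 0.4444, -0.0212,  0.1876]))]
side beaker [(0.66, array([ 0.5683, -0.2309,  0.0013]))]
side reagent [(0.73, array([ 0.4444, -0.0224,  0.1884])), (0.57, array([ 0.679 , -0.1991,  0.0004]))]
knob expected [ 0.4413 -0.0209  0.18  ] [307.8003 308.0893] [214.6005 236.317 ] [(array([308.641 , 308.1282]), np.int64(39)), (array([nan, nan]), np.int64(0))] 37.55h.py:23: RuntimeWarning: Mean of empty slice.
  return np.array([xx[k].mean(),yy[k].mean()]),k.sum()
  ret = ret.dtype.type(ret / rcount)
```

View pics/t5c.png

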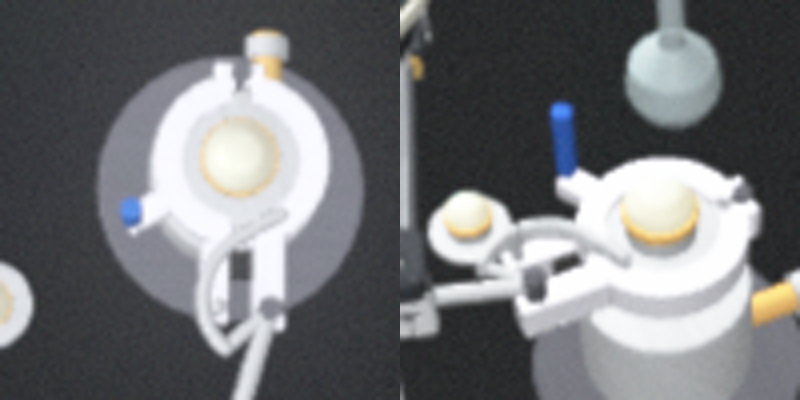

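The hook passes outside the pin (left crop, about (215,300)). The ring is shut, the cap sits centred at (240,157), the knob stayed at its released place and the glassware hasn't moved. Handing in.

```bash
python3 -c "
from station import manip
print(manip.get_contact_force()); print(manip.finish_job())"
```

```text
[-0.32835068 -0.17553179  0.26564104]
the job is handed in; nothing more can be done
None
```

I handed the job in at about 38 s: the ring is shut against the pad with the cap centred, the latch was drawn to about 7.8 N at the knob and stayed put after release, and the glassware hasn't moved. The hand-in gave no verdict, and I couldn't read the force on the pad directly.

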